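Set the cutting board on its mat and show the tag die to the inspection camera

TASK

Slide the white cutting board, flat on the bench and with the tag die standing on it, onto the black rubber mat until it lies centred and square there. Then lift the tag die by its shank and show it to the inspection camera: cutting edge 8 cm in front of the lens, centred on it and square to the tilted lens, its long side along the wide side of the camera housing (either way round). Finish while holding it still there in your grip, and do not touch the camera or disturb the other things on the bench.

Things in the scene. Friction and masses are not known exactly. Their poses are not given: they have to be found in the camera images.
- mat: thin black rubber mat let into the bench (no step to slide over), 300 mm along its x, 190 mm along its y, fixed. Origin at its centre. The board's 250 mm side goes along the mat's 300 mm side; the slot end may point either way.
- cutting_board: loose white plastic board, 250 mm along x, 140 along y, 20 thick, 0.6 kg. Origin: centre of its underside, z up. Hand slot right through it near its -x end (towards the robot), 44 mm in x by 100 in y, centred at x = -82 mm; between slot and end a 22 mm wide grip bar centred at x = -114 mm can be pinched from above, one finger in the slot. It slides at 5 to 10 N and may turn in a light grip.
- tag_die: steel hand die, 0.32 kg, upright on the board, cutting edge down. Tag-shaped cutter 80 mm along y, 46 along x, corners clipped at +y; with its top plate 34 mm high. From the plate's middle rises a shank 16 mm in x by 26 in y, from 34 to 92 mm above the cutting edge: grip it across the 16 mm. Origin: centre of the cutting edge, on the shank's axis; z points up the shank.
- tag_die_center (a point): centre of the tag die, half-way up, 46 mm above the cutting edge on the shank's axis; axes as the die's.
- lens (a point): centre of the lens face (barrel 54 mm across), about 96 mm up, of the inspection camera: grey housing 112 mm wide (y), 66 (x), 50 thick, in a yoke on a fixed 120 x 140 mm base plate. z: out of the lens, up and tilted 25 degrees from vertical, leaning towards the robot's side (its -x); y: level, along the housing's wide side.
- focus (a point): the focus point in the air, 80 mm straight out of the lens; same axes as the lens. The centre of the die's cutting edge belongs here, with the die's z along this z (shank away from the lens) and the die's y along this y, either way round.
- rivet_jar: bystander: closed jar, 60 mm across, 75 mm high, beyond the work. Origin at the centre of its underside.
- thread_spool: bystander: wooden spool, 56 mm across, 68 mm high, beyond the work. Origin at the centre of its underside.
- round_die: bystander: small round steel die, 48 mm across, 80 mm high with a round shank, beyond the work. Origin at the centre of its underside.
Things that resemble listed ones, but are neither listed nor needed, are in the scene too. Leave any blue, orange or pink look-alike of the tag_die alone.

How it is judged:
By the outcome, as a careful person would: the job done as asked, in the order asked, and still so for the second after the job is handed in, while the arm keeps its last pose, push and grip.
It also fails if it takes over 64 s, if anything falls off the work surface, if the arm or the gripper's body presses on something with over 40 N, if the wrist force passes 120 N, or if a joint passes its speed limit or range.

ROBOT

A 6-joint arm with a two-finger parallel gripper is mounted at the origin on the work surface. World frame = base frame: x ahead of the robot, y to its left, z up, the work surface at z = 0. Lengths are in m, angles in rad, forces in N, time in s.
With the tool pointing down it reaches from about 0.375 to 0.975 m from the base axis. Payload 3.8 kg.
Tool frame: the origin (TCP) lies between the finger pads; the fingertips stand 25 mm ahead of it and the grasp point (between the pads) lies 6 mm ahead of it; z points along the fingers, y is the line along which they close (so a half turn about z gives the same grasp; the last joint's range is limited). The gripper opens to 88 mm and grips with 3 to 60 N. Pads are 18 mm wide; open, the fingers measure 123 mm over their backs; the gripper's body (75 mm by 187 mm) begins 45 mm behind the grasp point.
Start: joints at [1.213, 0.264, 1.604, -0, 1.274, -0.037], TCP at [0.213, 0.641, 0.264] pointing down, gripper open.
Joint ranges: [-2.63, 2.63], [-0.94, 2.18], [0.31, 2.57], [-1.31, 4.45], [0, 2.66], [-2.55, 2.55]. Speed limits (rad/s): [2.57, 2.57, 3.14, 3.14, 3.14, 3.14].

INTERFACE

Orientations are given as a unit quaternion [x, y, z, w].
In Python, from rig import get_obs, vision, workorder gives the robot as it stands.
- The arm moves only by the tool drive_tool, never from a script. Its argument "targets" is a list of rows, each an object with "delta_pos": the shift along the world's x, y, z in m, a list of three; "spin": the turn about the world's z in degrees; "hand": the gripper command: -1 is shut, 1 is fully open, values between are in proportion. A call has 1 to 8 rows; each row shifts and turns the commanded pose from where the row before left it; what a row does not reach is not made up. A row lasts 1/12 s, in which the tool goes at most 41.7 mm and 7.16 degrees, less where a joint would pass 70% of its speed; a pose out of reach is approached as far as the arm can. A call with a gripper value outside its range is refused whole. The fingers move at their own pace and stop on an object; "force" is the grip in N (left out, the last holds). Time passes only in rows, so rows that do not move let the fingers close. It gives the time, the measured TCP pose, the force, the opening and the grip force at its end, in the units of the state.
- get_obs(): the state, without advancing time (a new reading comes with each control period).
- vision.capture(name): name is "side" or "top"; returns the picture (400x640x3 uint8, red, green, blue); there is no depth.
- vision.get_calibration(name): a dict with "camera_matrix" (3x3 intrinsics, pixels), "view" (4x4, takes a point from world to camera coordinates). Camera axes: x right, y down, z forward; pixel columns grow to the right and rows downward; lengths in m; the calibration is good to about 2 mm. A picture is of the moment at which its call begins. get_calibration takes no time and is no camera call.
- workorder.finish_job(): hands the job in; it is judged then, once.
The state is a dict: "clock": time; "q": joint angles; "joint_vel": joint speeds; "joint_efforts": joint torques, N m; "tool_pos": TCP position; "tcp_rot": TCP orientation; "wrist_force": force on the tool from outside, world axes, zero at the start; "ft_torque": the same for the moment, N m; "width": opening from 0.0 (shut) to 1.0 (fully open); "grasp_force": force on a finger pad.
Only numpy, scipy, OpenCV 4.12 (cv2) and the standard library are available. Lean on these libraries where they do the work, as an engineer would, in place of code of your own. Each camera call takes 0.05 s, during which the arm holds its last target. There are 200 camera calls.

## Working session

There is one attempt and no reset: what is moved stays moved. The work goes in short steps, Python scripts to look and compute and a tool call to move; the robot and the scene stay as the last step left them, time stands still between calls to the robot, and variables do not carry over. Pictures are saved under pics/ and viewed, at most 10 in all, crops included, and the job is handed in when it is done.

Besides the shell and the picture viewer there is one more tool, called after "Request:" in YAML: its name, and indented under it one key for each argument. drive_tool: Moves the arm, as the interface text tells. Its arguments: {"type":"object","properties":{"targets":{"type":"array"},"force":{"type":"number"}},"required":["targets"]}

```bash
ls -la; mkdir -p pics; python3 - <<'E'
from rig import get_obs, vision, workorder
import cv2,numpy as np
print(get_obs())
for n in("side","top"):
    im=vision.capture(n); cv2.imwrite(f"pics/{n}0.png",im[:,:,::-1])
    c=vision.get_calibration(n); print(n,np.round(c["camera_matrix"],1).tolist(),np.round(c["view"],4).tolist())
E
```

```text
total 12
drwxr-xr-x  3 agent agent 4096 Dec  3 20:12 .
drwxr-xr-x 23 root  root  4096 Dec  3 20:12 ..
drwxr-xr-x  2 agent agent 4096 Dec  3 20:12 pics
{'clock': 0.0, 'q': array([ 1.21305970e+00,  2.64735482e-01,  1.60535563e+00, -5.85276114e-06,
        1.27369928e+00, -3.69115415e-02]), 'joint_vel': array([ 0.00094526, -0.00146956,  0.00103622, -0.00015419,  0.00300157,
       -0.00030562]), 'joint_efforts': array([ 5.17330518e-04, -5.02128804e+01, -3.56876922e+01,  7.30664749e-02,
        2.93600291e-02, -1.98769221e-04]), 'tool_pos': array([0.2126442 , 0.63994596, 0.26240977]), 'tcp_rot': array([ 1.59724519e-01,  9.87161015e-01, -1.07809532e-03, -2.12686333e-04]), 'wrist_force': array([-0.1013522 , -0.12858927, -0.18080555]), 'ft_torque': array([ 0.00160965, -0.01085764,  0.01716697]), 'grasp_force': 0.0, 'width': 1.0016601728433652}
side [[396.6, 0.0, 319.8], [0.0, 396.6, 207.0], [0.0, 0.0, 1.0]] [[0.8669, -0.4985, -0.0065, -0.5061], [-0.3116, -0.5315, -0.7877, 0.3294], [0.3892, 0.6848, -0.6161, 0.9771], [0.0, 0.0, 0.0, 1.0]]
top [[407.8, 0.0, 320.4], [0.0, 407.8, 202.9], [0.0, 0.0, 1.0]] [[-0.0036, -1.0, 0.0088, 0.0593], [-0.9931, 0.0025, -0.1175, 0.6052], [0.1175, -0.0092, -0.993, 1.2781], [0.0, 0.0, 0.0, 1.0]]
```

View pics/top0.png

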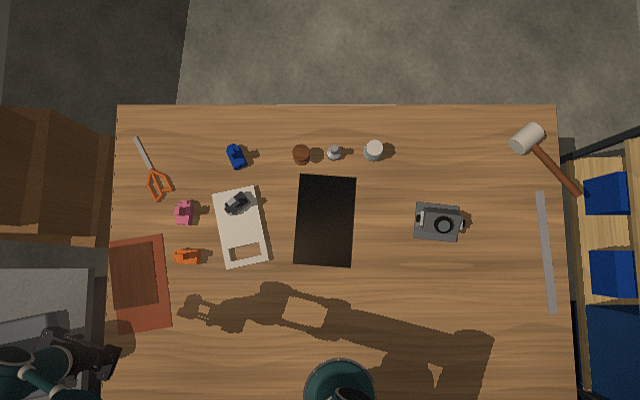

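View pics/side0.png

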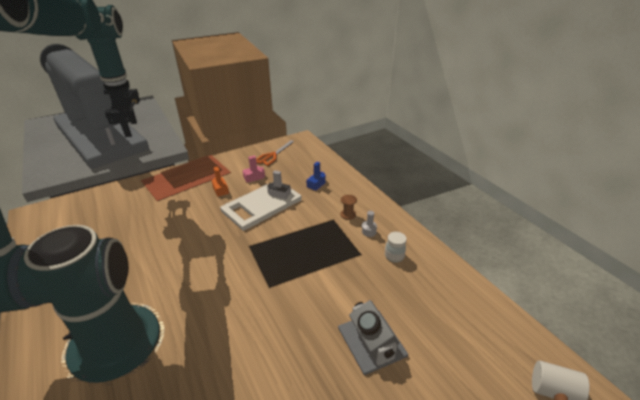

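Top view: the black mat is at (325,221), the white board at (242,227) with its slot towards the robot, and the inspection camera at (438,222). Candidates for the die are steel grey on the board (236,203), blue (236,155), orange (187,256), pink (184,212) and the round steel die (334,152). The grey one on the board fits, because it is steel, stands on the board and has a rectangular shank. The side view agrees: grey die at (277,185), lens at (369,320).

```bash
cat > h.py <<'E'
from rig import get_obs, vision
import cv2,numpy as np
def ray(n,uv):
    c=vision.get_calibration(n);K=np.array(c["camera_matrix"]);V=np.array(c["view"])
    uv=np.atleast_2d(np.asarray(uv,float)).reshape(-1,2)
    d=np.c_[uv,np.ones(len(uv))]@np.linalg.inv(K).T@V[:3,:3]
    return -V[:3,:3].T@V[:3,3],d
def plane(n,uv,z):
    o,d=ray(n,uv);return (o+d*((z-o[2])/d[:,2])[:,None])[:,:2]
def proj(n,p):
    c=vision.get_calibration(n);V=np.array(c["view"]);q=np.atleast_2d(p)@V[:3,:3].T+V[:3,3]
    q=q@np.array(c["camera_matrix"]).T;return q[:,:2]/q[:,2:]
def tri(u1,u2):  # top uv, side uv -> point and gap
    a,d=ray("top",u1);b,e=ray("side",u2);d=d[0];e=e[0]
    s=np.linalg.lstsq(np.c_[d,-e],b-a,rcond=None)[0]
    p,q=a+d*s[0],b+e*s[1];return (p+q)/2,np.linalg.norm(p-q)
def rect(mask,n,z,roi):
    m=np.zeros_like(mask);x0,y0,x1,y1=roi;m[y0:y1,x0:x1]=mask[y0:y1,x0:x1]
    cs=cv2.findContours(m,cv2.RETR_EXTERNAL,cv2.CHAIN_APPROX_NONE)[0];c=max(cs,key=cv2.contourArea)
    return cv2.minAreaRect((plane(n,c,z)*1000).astype(np.float32)),c
def white(im,t=120):
    h=cv2.cvtColor(im,cv2.COLOR_RGB2HSV);return ((h[...,1]<50)&(h[...,2]>t)).astype(np.uint8)
def black(im):return (im.max(2)<45).astype(np.uint8)
E
python3 - <<'E'
from h import *
t=cv2.imread("pics/top0.png")[:,:,::-1].copy();s=cv2.imread("pics/side0.png")[:,:,::-1].copy()
r,c=rect(white(t),"top",.02,(205,175,280,280));print("board",r)
r,c=rect(black(t),"top",0,(285,165,365,275));print("mat",r)
r,c=rect(black(s),"side",0,(240,210,370,290));print("mat side",r)
r,c=rect(white(s),"side",.02,(210,160,310,235));print("board side",r)
a=cv2.resize(t[180:280,200:280],None,fx=5,fy=5,interpolation=cv2.INTER_CUBIC)
b=cv2.resize(s[150:240,200:320],None,fx=3,fy=3,interpolation=cv2.INTER_CUBIC)
d=cv2.resize(t[190:250,400:480],None,fx=4,fy=4,interpolation=cv2.INTER_CUBIC)
o=np.zeros((510,400+360,3),np.uint8);o[:500,:400]=a;o[:270,400:]=b;o[270:510,400:720]=d
cv2.imwrite("pics/crop1.png",o[:,:,::-1])
E
```

```text
board ((531.664794921875, 318.2640380859375), (249.73899841308594, 138.9775390625), 12.290308952331543)
mat ((554.1834716796875, 43.968448638916016), (188.0276336669922, 295.9609069824219), 85.59011840820312)
mat side ((553.398193359375, 44.80247497558594), (172.5478515625, 284.98675537109375), 85.6971206665039)
board side ((503.4160461425781, 309.7877197265625), (203.7830352783203, 146.09481811523438), 12.63157844543457)
```

View pics/crop1.png

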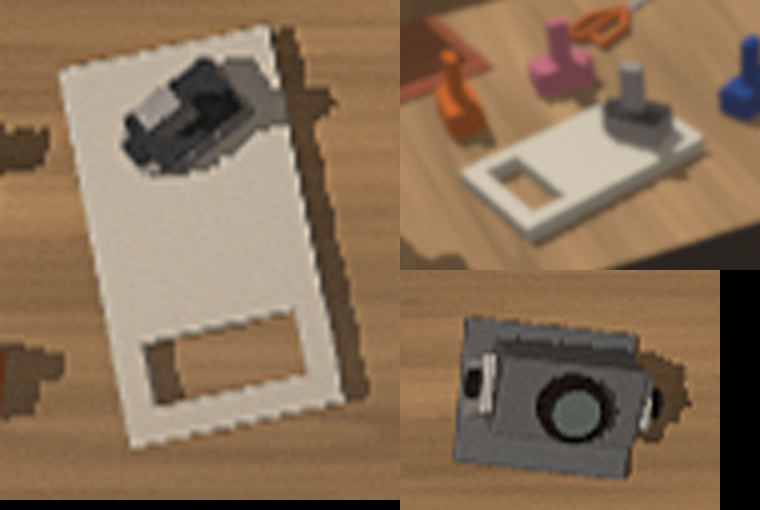

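Crop: a steel-grey die with a rectangular shank and clipped cutter stands on the board, shank top near top-view pixel (231,201). That is the tag die. The measured board (250x139) and mat (296x188) match the given sizes. I'll move over the grip bar at (0.420, 0.294), yaw 12.3°.

Request:
drive_tool:
  targets:
    - {"delta_pos":[0.0173,-0.0288,-0.008],"spin":-4.94,"hand":0.14}
    - {"delta_pos":[0.0173,-0.0288,-0.008],"spin":-4.94,"hand":0.14}
    - {"delta_pos":[0.0173,-0.0288,-0.008],"spin":-4.94,"hand":0.14}
    - {"delta_pos":[0.0173,-0.0288,-0.008],"spin":-4.94,"hand":0.14}
    - {"delta_pos":[0.0173,-0.0288,-0.008],"spin":-4.94,"hand":0.14}
    - {"delta_pos":[0.0173,-0.0288,-0.008],"spin":-4.94,"hand":0.14}
    - {"delta_pos":[0.0173,-0.0288,-0.008],"spin":-4.94,"hand":0.14}
    - {"delta_pos":[0.0173,-0.0288,-0.008],"spin":-4.94,"hand":0.14}

```text
clock: 0.77
tool_pos: [0.3515, 0.4084, 0.1989]
tcp_rot: [0.486, 0.874, -0.0, -0.0]
wrist_force: [0.3, -0.4, -1.0]
width: 0.57
grasp_force: 0.0
```

Request:
drive_tool:
  targets:
    - {"delta_pos":[0.0173,-0.0288,-0.008],"spin":-4.94,"hand":0.14}
    - {"delta_pos":[0.0173,-0.0288,-0.008],"spin":-4.94,"hand":0.14}
    - {"delta_pos":[0.0173,-0.0288,-0.008],"spin":-4.94,"hand":0.14}
    - {"delta_pos":[0.0173,-0.0288,-0.008],"spin":-4.94,"hand":0.14}
    - {"delta_pos":[0,0,-0.02],"spin":0,"hand":0.14}
    - {"delta_pos":[0,0,-0.02],"spin":0,"hand":0.14}
    - {"delta_pos":[0,0,0],"spin":0,"hand":0.14}
    - {"delta_pos":[0,0,0],"spin":0,"hand":0.14}

```text
clock: 1.43
tool_pos: [0.4193, 0.294, 0.1263]
tcp_rot: [0.627, 0.779, -0.002, -0.001]
wrist_force: [0.2, 0.2, 0.1]
width: 0.568
grasp_force: 0.0
```

```bash
cat >> h.py <<'E'
from scipy.spatial.transform import Rotation as R
def st():
    o=get_obs();M=R.from_quat(o["tcp_rot"]).as_matrix()
    print("t",round(o["clock"],2),"p",o["tool_pos"].round(4),"yawY",np.degrees(np.arctan2(M[1,1],M[0,1])).round(2),"z",M[:,2].round(3),"q",o["q"].round(3),"w",round(o["width"],3),"g",round(o["grasp_force"],1),"F",o["wrist_force"].round(1))
E
python3 -c "
from h import *;st()
im=vision.capture('top');cv2.imwrite('pics/top1.png',im[:,:,::-1])"
```

```text
t 1.43 p [0.4193 0.294  0.1263] yawY 12.31 z [-0.003 -0.002 -1.   ] q [0.563 0.089 2.08  0.    0.976 0.348] w 0.568 g 0.0 F [0.2 0.2 0.1]
```

Request:
drive_tool:
  targets:
    - {"delta_pos":[0.001,0,-0.02],"spin":0,"hand":0.14}
    - {"delta_pos":[0,0,-0.02],"spin":0,"hand":0.14}
    - {"delta_pos":[0,0,-0.02],"spin":0,"hand":0.14}
    - {"delta_pos":[0,0,-0.02],"spin":0,"hand":0.14}
    - {"delta_pos":[0,0,-0.008],"spin":0,"hand":0.14}
    - {"delta_pos":[0,0,-0.007],"spin":0,"hand":0.14}
    - {"delta_pos":[0,0,0],"spin":0,"hand":0.14}
    - {"delta_pos":[0,0,0],"spin":0,"hand":0.14}

```text
clock: 2.15
tool_pos: [0.422, 0.2956, 0.0336]
tcp_rot: [0.627, 0.779, 0.001, 0.0]
wrist_force: [0.3, -0.3, -0.9]
width: 0.57
grasp_force: 0.0
```

Request:
drive_tool:
  targets:
    - {"delta_pos":[0,0,0],"spin":0,"hand":-0.2}
    - {"delta_pos":[0,0,0],"spin":0,"hand":-0.4}
    - {"delta_pos":[0,0,0],"spin":0,"hand":-0.6}
    - {"delta_pos":[0,0,0],"spin":0,"hand":-1}
    - {"delta_pos":[0,0,0],"spin":0,"hand":-1}
    - {"delta_pos":[0,0,0],"spin":0,"hand":-1}
  force: 40

```text
clock: 2.65
tool_pos: [0.4205, 0.2947, 0.0331]
tcp_rot: [0.627, 0.779, -0.001, -0.001]
wrist_force: [-4.7, -0.0, 6.4]
width: 0.244
grasp_force: 40.0
```

```bash
python3 -c "
from h import *;st()"
```

```text
t 2.65 p [0.4205 0.2947 0.0331] yawY 12.32 z [-0.002 -0.001 -1.   ] q [5.620e-01 2.270e-01 2.132e+00 1.000e-03 7.850e-01 3.470e-01] w 0.244 g 40.0 F [-4.7 -0.   6.4]
```

Request:
drive_tool:
  targets:
    - {"delta_pos":[0.0002,-0.002,0],"spin":-0.14,"hand":-1}
    - {"delta_pos":[0.0004,-0.004,0],"spin":-0.28,"hand":-1}
    - {"delta_pos":[0.0005,-0.006,0],"spin":-0.42,"hand":-1}
    - {"delta_pos":[0.0005,-0.006,0],"spin":-0.42,"hand":-1}
    - {"delta_pos":[0.0005,-0.006,0],"spin":-0.42,"hand":-1}
    - {"delta_pos":[0.0005,-0.006,0],"spin":-0.42,"hand":-1}
    - {"delta_pos":[0.0005,-0.006,0],"spin":-0.42,"hand":-1}
    - {"delta_pos":[0.0005,-0.006,0],"spin":-0.42,"hand":-1}

```text
clock: 3.32
tool_pos: [0.4257, 0.2529, 0.0331]
tcp_rot: [0.647, 0.763, 0.001, 0.0]
wrist_force: [-1.2, 5.2, 0.3]
width: 0.246
grasp_force: 40.4
```

```bash
python3 -c "
from h import *;st()
im=vision.capture('top');print(rect(white(im),'top',.02,(205,175,285,285))[0])"
```

```text
t 3.32 p [0.4257 0.2529 0.0331] yawY 9.39 z [ 0.001  0.001 -1.   ] q [0.486 0.195 2.172 0.    0.773 0.322] w 0.246 g 40.4 F [-1.2  5.2  0.3]
((571.7271728515625, 280.5209045410156), (179.30975341796875, 138.2969970703125), 10.847943305969238)
```

Request:
drive_tool:
  targets:
    - {"delta_pos":[0.00046,-0.004,0],"spin":-0.43,"hand":-1}
    - {"delta_pos":[0.00046,-0.0065,0],"spin":-0.43,"hand":-1}
    - {"delta_pos":[0.00046,-0.0065,0],"spin":-0.43,"hand":-1}
    - {"delta_pos":[0.00046,-0.0065,0],"spin":-0.43,"hand":-1}
    - {"delta_pos":[0.00046,-0.0065,0],"spin":-0.43,"hand":-1}
    - {"delta_pos":[0.00046,-0.0065,0],"spin":-0.43,"hand":-1}
    - {"delta_pos":[0.00046,-0.0065,0],"spin":-0.43,"hand":-1}
    - {"delta_pos":[0.00046,-0.0065,0],"spin":-0.43,"hand":-1}

```text
clock: 4.03
tool_pos: [0.4292, 0.2035, 0.0331]
tcp_rot: [0.669, 0.743, 0.001, 0.0]
wrist_force: [-0.9, 6.2, 1.2]
width: 0.242
grasp_force: 40.5
```

Request:
drive_tool:
  targets:
    - {"delta_pos":[0.00046,-0.0065,0],"spin":-0.43,"hand":-1}
    - {"delta_pos":[0.00046,-0.0065,0],"spin":-0.43,"hand":-1}
    - {"delta_pos":[0.00046,-0.0065,0],"spin":-0.43,"hand":-1}
    - {"delta_pos":[0.00046,-0.0065,0],"spin":-0.43,"hand":-1}
    - {"delta_pos":[0.00046,-0.0065,0],"spin":-0.43,"hand":-1}
    - {"delta_pos":[0.00046,-0.0065,0],"spin":-0.43,"hand":-1}
    - {"delta_pos":[0.00046,-0.0065,0],"spin":-0.43,"hand":-1}
    - {"delta_pos":[0.00046,-0.0065,0],"spin":-0.43,"hand":-1}

```text
clock: 4.7
tool_pos: [0.4328, 0.1515, 0.0331]
tcp_rot: [0.691, 0.722, 0.001, 0.0]
wrist_force: [0.8, 5.3, 2.4]
width: 0.244
grasp_force: 40.5
```

Request:
drive_tool:
  targets:
    - {"delta_pos":[0.00046,-0.0065,0],"spin":-0.43,"hand":-1}
    - {"delta_pos":[0.00046,-0.0065,0],"spin":-0.43,"hand":-1}
    - {"delta_pos":[0.00046,-0.0065,0],"spin":-0.43,"hand":-1}
    - {"delta_pos":[0.00046,-0.0065,0],"spin":-0.43,"hand":-1}
    - {"delta_pos":[0.00046,-0.0065,0],"spin":-0.43,"hand":-1}
    - {"delta_pos":[0.00046,-0.0065,0],"spin":-0.43,"hand":-1}
    - {"delta_pos":[0.00046,-0.0065,0],"spin":-0.43,"hand":-1}
    - {"delta_pos":[0.00046,-0.0065,0],"spin":-0.43,"hand":-1}

```text
clock: 5.37
tool_pos: [0.4363, 0.0994, 0.0331]
tcp_rot: [0.713, 0.701, 0.0, -0.0]
wrist_force: [0.3, 5.3, 3.1]
width: 0.245
grasp_force: 40.6
```

Request:
drive_tool:
  targets:
    - {"delta_pos":[0.00046,-0.0065,0],"spin":-0.43,"hand":-1}
    - {"delta_pos":[0.00046,-0.0065,0],"spin":-0.43,"hand":-1}
    - {"delta_pos":[0.00046,-0.0065,0],"spin":-0.43,"hand":-1}
    - {"delta_pos":[0.00046,-0.0065,0],"spin":-0.43,"hand":-1}
    - {"delta_pos":[0.00046,-0.005,0],"spin":-0.43,"hand":-1}
    - {"delta_pos":[0.00046,-0.003,0],"spin":-0.43,"hand":-1}
    - {"delta_pos":[0,0,0],"spin":-0.43,"hand":-1}
    - {"delta_pos":[0,0,0],"spin":-0.43,"hand":-1}

```text
clock: 6.03
tool_pos: [0.4391, 0.0652, 0.0331]
tcp_rot: [0.734, 0.68, 0.0, 0.0]
wrist_force: [-0.4, 4.1, 5.6]
width: 0.247
grasp_force: 40.6
```

```bash
python3 -c "
from h import *;st()
im=vision.capture('top');cv2.imwrite('pics/top2.png',im[:,:,::-1]);print(rect(white(im),'top',.02,(265,165,375,285))[0])"
```

```text
t 6.03 p [0.4391 0.0652 0.0331] yawY -4.39 z [ 0. -0. -1.] q [ 0.092  0.108  2.276 -0.     0.757  0.168] w 0.247 g 40.6 F [-0.4  4.1  5.6]
((579.5952758789062, 58.904380798339844), (138.98092651367188, 197.6400146484375), 86.991943359375)
```

View pics/top2.png

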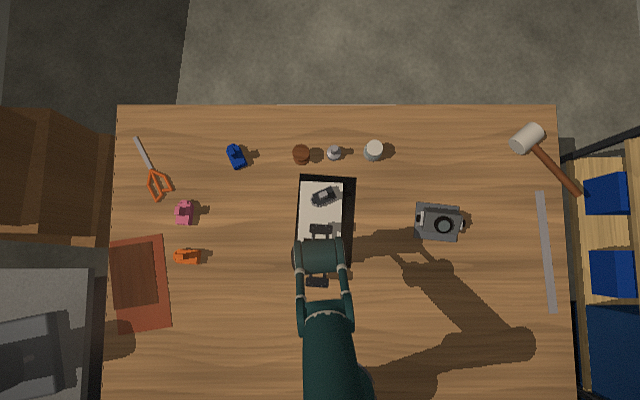

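The board now lies mostly on the mat, at about (0.553, 0.060), yaw -3.0°, with the die still upright at (325,195). It still has 16 mm to go in -y and about -1.4° to turn.

Request:
drive_tool:
  targets:
    - {"delta_pos":[0.0003,-0.003,0],"spin":-0.4,"hand":-1}
    - {"delta_pos":[0.0003,-0.003,0],"spin":-0.4,"hand":-1}
    - {"delta_pos":[0.0003,-0.003,0],"spin":-0.4,"hand":-1}
    - {"delta_pos":[0.0001,-0.0025,0],"spin":-0.4,"hand":-1}
    - {"delta_pos":[0,-0.0015,0],"spin":0,"hand":-1}
    - {"delta_pos":[0,0,0],"spin":0,"hand":-1}

```text
clock: 6.58
tool_pos: [0.4403, 0.0527, 0.0331]
tcp_rot: [0.743, 0.669, 0.0, 0.0]
wrist_force: [1.1, 4.1, 5.0]
width: 0.244
grasp_force: 40.5
```

```bash
cat >> h.py <<'E'
def board(mat=(554.2,44.0,-4.41)):
    im=vision.capture('top');r=rect(white(im),'top',.02,(265,165,375,285))[0]
    b=cv2.boxPoints(r);i=np.argsort(-b[:,0])[:2];f=b[i].mean(0);a=r[2];a=a-90 if a>45 else a
    c=f-125*np.array([np.cos(np.radians(a)),np.sin(np.radians(a))]);print("board",c.round(1),round(a,2),"need",(np.array(mat[:2])-c).round(1),round(mat[2]-a,2),r[1]);return im
E
python3 -c "
from h import *;st();board()"
```

```text
t 6.58 p [0.4403 0.0527 0.0331] yawY -5.96 z [ 0.001  0.    -1.   ] q [0.063 0.107 2.278 0.    0.756 0.166] w 0.244 g 40.5 F [1.1 4.1 5. ]
board [554.2  44.2] -4.67 need [-0.  -0.2] 0.26 (138.6625518798828, 199.825439453125)
```

Request:
drive_tool:
  targets:
    - {"delta_pos":[0,0,0],"spin":0,"hand":-0.3}
    - {"delta_pos":[0,0,0],"spin":0,"hand":0.0}
    - {"delta_pos":[0,0,0],"spin":0,"hand":0.14}
    - {"delta_pos":[0,0,0],"spin":0,"hand":0.14}
    - {"delta_pos":[0,0,0.01],"spin":0,"hand":0.14}
    - {"delta_pos":[0,0,0.02],"spin":0,"hand":0.14}
    - {"delta_pos":[0,0,0.035],"spin":0,"hand":0.14}
    - {"delta_pos":[0,0,0.04],"spin":0,"hand":0.14}

```text
clock: 7.3
tool_pos: [0.4375, 0.0522, 0.1373]
tcp_rot: [0.743, 0.669, -0.002, -0.002]
wrist_force: [0.4, 0.5, -0.0]
width: 0.573
grasp_force: 0.0
```

Request:
drive_tool:
  targets:
    - {"delta_pos":[0,0.01,0.04],"spin":0,"hand":0.14}
    - {"delta_pos":[0,0.03,0.025],"spin":5,"hand":0.14}
    - {"delta_pos":[0,0.04,0],"spin":5,"hand":0.14}
    - {"delta_pos":[0,0.04,0],"spin":5,"hand":0.14}
    - {"delta_pos":[0,0.04,0],"spin":5,"hand":0.14}
    - {"delta_pos":[0,0.04,0],"spin":5,"hand":0.14}
    - {"delta_pos":[0,0,0],"spin":0,"hand":0.14}

```text
clock: 7.88
tool_pos: [0.4397, 0.2582, 0.204]
tcp_rot: [0.577, 0.817, 0.002, -0.0]
wrist_force: [0.3, -0.1, 0.1]
width: 0.572
grasp_force: 0.0
```

```bash
python3 - <<'E'
from h import *
st();t=vision.capture("top");s=vision.capture("side")
cv2.imwrite("pics/top3.png",t[:,:,::-1]);cv2.imwrite("pics/side3.png",s[:,:,::-1])
print(rect(white(t),"top",.02,(265,165,375,285))[0])
a=cv2.resize(t[170:275,285:365],None,fx=5,fy=5,interpolation=cv2.INTER_CUBIC)
b=cv2.resize(s[195:295,235:375],None,fx=2.8,fy=2.8,interpolation=cv2.INTER_CUBIC)
d=cv2.resize(s[285:380,330:420],None,fx=3,fy=3,interpolation=cv2.INTER_CUBIC)
o=np.zeros((580,800,3),np.uint8);o[:525,:400]=a;o[:280,400:400+392]=b;o[290:290+285,400:670]=d
cv2.imwrite("pics/crop3.png",o[:,:,::-1])
E
```

```text
t 7.88 p [0.4397 0.2582 0.204 ] yawY 19.48 z [ 0.002  0.004 -1.   ] q [ 0.481 -0.005  2.02   0.003  1.123  0.139] w 0.572 g 0.0 F [ 0.3 -0.1  0.1]
((595.5162353515625, 40.78646469116211), (138.66253662109375, 167.16143798828125), 85.32917022705078)
```

View pics/crop3.png

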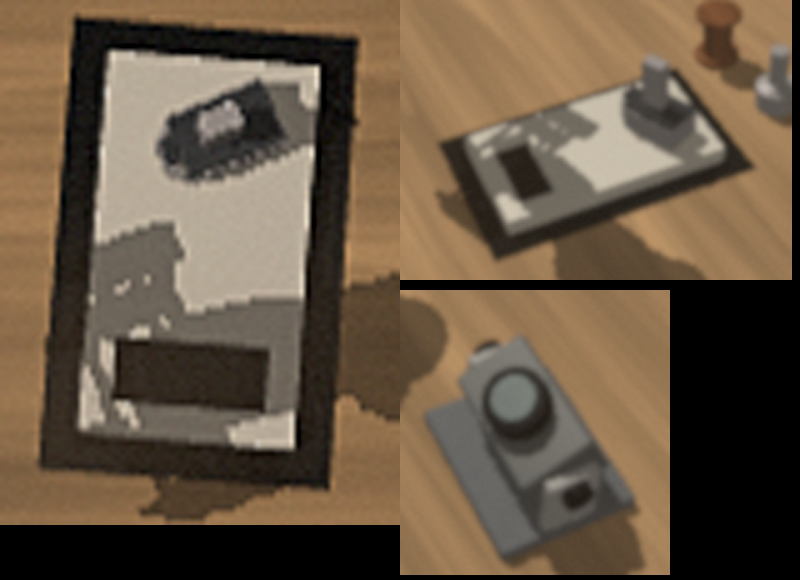

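Crop: the board lies inside the mat with even margins and the die stands upright, shank top at top-view pixel (329,194) and side-view pixel (326,217). The lens is at side-view pixel (369,321). Next I measure the die, the lens and the board, allowing for shadow on the board.

```bash
python3 - <<'E'
from h import *
t=cv2.imread("pics/top3.png")[:,:,::-1].copy();s=cv2.imread("pics/side3.png")[:,:,::-1].copy();t0=cv2.imread("pics/top0.png")[:,:,::-1].copy();s0=cv2.imread("pics/side0.png")[:,:,::-1].copy()
h=cv2.cvtColor(t,cv2.COLOR_RGB2HSV)
print("board",rect((t.max(2)>70).astype(np.uint8)*(h[...,1]<75),"top",.02,(300,176,350,262))[0])
def cc(m,n,roi,near):
    k=np.zeros_like(m,dtype=np.uint8);x0,y0,x1,y1=roi;k[y0:y1,x0:x1]=m[y0:y1,x0:x1]
    N,L,S,C=cv2.connectedComponentsWithStats(k);i=1+np.argmin(np.linalg.norm(C[1:]-near,axis=1))
    c=cv2.findContours((L==i).astype(np.uint8),0,1)[0][0];return C[i],S[i,4],c
g=t.max(2)
print("patch\n",g[184:210,314:346:2])
for lo in (95,105,115):
  C,A,c=cc((g>lo)&(g<170),"top",(322,188,337,201),(329,194));print(lo,C,A,plane("top",C,.112),cv2.minAreaRect((plane("top",c,.112)*1000).astype(np.float32)))
# lens glass
for n,im,near,roi in(("top",t0,(444,226),(432,214,458,240)),("side",s0,(369,320.5),(355,305,385,338))):
    gg=im.max(2);print(n,gg[int(near[1])-10:int(near[1])+11:2,int(near[0])-14:int(near[0])+15:2])
    for lo in(75,85,95):
        C,A,c=cc(gg>lo,n,roi,near);print(lo,C,A,cv2.fitEllipse(c)if len(c)>5 else 0)
print(tri((444,226),(369,320.5)))
E
```

```text
board ((554.3197021484375, 44.2910270690918), (140.54180908203125, 251.92755126953125), 85.33466339111328)
patch
 [[184 183 182 184 184 182 186 185 185 185 184 191 188 192 191 195]
 [183 185 182 186 184 183 185 185 184 185 193 145 195 189 193 188]
 [186 180 183 183 184 181 184 184 188 196 147  65 153 149 149 148]
 [183 182 183 183 182 181 185 189 180 148  58  40  97  95  94 100]
 [184 183 184 184 183 181 190 180 124  64  44  51  76 104 100 103]
 [185 183 184 184 186 194 179 113  48  40  51  53  53 107 105 107]
 [182 182 182 186 194 146 115  29 160  52  52  49  58 109 105 103]
 [184 182 193 194 144  59  26 119 179 123  52  42  42 105 106 102]
 [185 186 190 148  60  61 124 149 141 153  34  31  27 102 106 104]
 [183 186 142  65  45  79 158 143 142 154  22  33  32  88 104 106]
 [182 189  89  47  48  99 146 142 149 164  21  34  33  51 109 105]
 [185 187 114  49  49 107 151 148 121 124  26  35  30  36 112 102]
 [185 184 109  52  51  79 155 117  75  66  29  30  35  30 104 108]
 [186 165  66  52  55  55 121  67  63  47  29  35  33  47  84 105]
 [188 130  45  54  52  57  73  55  51  32  46  4
[... 2823 characters left out ...]
9  41  90 127]
 [101  89  55  73 112 126 126 124 111  71  49  44  43  82 123]
 [105  90  66  49  65  87  93  82  63  51  45  39  48  74 118]
 [106  89  87  55  45  48  47  47  46  40  38  42  58  83 123]]
75 [369.21091445 317.79941003] 678 ((369.63323974609375, 322.02960205078125), (30.15676498413086, 39.243587493896484), 1.1824830770492554)
85 [367.37055838 320.3857868 ] 197 ((367.3596496582031, 320.3727722167969), (14.380023956298828, 15.662232398986816), 43.599334716796875)
95 [367.23428571 320.16571429] 175 ((367.23004150390625, 320.152587890625), (13.57301139831543, 14.661057472229004), 34.39339065551758)
(array([ 0.52767501, -0.32038981,  0.09713967]), np.float64(0.003403494814572853))
```

```bash
python3 - <<'E'
from h import *
t=cv2.imread("pics/top3.png")[:,:,::-1].copy();s=cv2.imread("pics/side3.png")[:,:,::-1].copy();t0=cv2.imread("pics/top0.png")[:,:,::-1].copy()
p,e=tri((443.67,225.46),(367.3,320.3));print("lens",p,e)
g=t.max(2);m=(g<88).astype(np.uint8)
r,c=rect(m,"top",.054,(314,184,345,208));print("plate",r)
print("plate side-lit check, shank side view patch");gs=s.max(2);print(gs[212:240:2,316:338:1])
h=cv2.cvtColor(t0,cv2.COLOR_RGB2HSV)
m=((h[...,1]<45)&(t0.max(2)>40)&(t0.max(2)<125)).astype(np.uint8)
m=cv2.morphologyEx(m,cv2.MORPH_CLOSE,np.ones((9,9),np.uint8))
for z in(0,.01):
    r,c=rect(m,"top",z,(405,195,470,250));print("base",r)
E
```

```text
lens [ 0.52723087 -0.31845826  0.09658663] 0.0013581086836129649
plate ((622.5505981445312, 30.503381729125977), (47.187599182128906, 76.68588256835938), 22.44025993347168)
plate side-lit check, shank side view patch
[[168 168 168 166 163 160 155 153 153 154 156 156 156 157 156 158 160 162
  164 166 163 164]
 [168 168 170 169 169 167 164 158 153 152 152 154 155 157 157 157 158 158
  160 164 166 167]
 [170 169 168 168 166 159 151 150 152 153 153 153 152 154 151 155 157 158
  158 160 161 165]
 [167 169 170 168 159 132 112 113 123 133 142 147 145 134 127 135 143 146
  151 157 160 160]
 [164 164 167 167 157 129  99  90  91  92 101 104 101  95  89  85  76  81
  106 136 154 160]
 [160 157 155 150 137 114  95  89  89  89  89  89  88  89  95  96  81  59
   59  88 122 145]
 [132 122 120 134 139 121  98  88  89  88  88  89  88  95 125 159 161 130
   85  54  63  93]
 [127 105  95 113 126 116  98  90  90  91  90  88  87  96 130 173 193 184
  147  99  61  52]
 [ 82  68  65  67  73  79  86  90  90  91  91  89  88  92 114 149 177 188
  184 165 128  86]
 [ 77  68  65  66  70  76  84  89  90  91  90  90  88  87  84  86  99 120
  144 161 162 139]
 [ 74  66  64  67  66  68  72  75  79  84  87  88  86  77  68  62  62  66
   70  81  95 100]
 [ 96  91  83  74  70  66  63  63  62  63  65  68  66  57  48  47  52  55
   59  60  63  64]
 [ 95  94  96  97  90  77  68  62  63  62  62  59  55  49  47  46  49  48
   48  52  56  64]
 [ 97  87  89  90  90  89  88  84  85  79  73  68  59  57  57  54  50  50
   56  64  75  82]]
base ((546.0188598632812, -331.75543212890625), (158.1184844970703, 118.3150405883789), 83.48524475097656)
base ((545.3097534179688, -328.7606201171875), (156.93833923339844, 117.43193817138672), 83.48526000976562)
```

Board after release: (554.3, 44.3) mm at -4.7°, against the mat's (554.2, 44.0) at -4.4°, so it's centred. The lens triangulates to (0.527, -0.318, 0.0966), matching the stated 96 mm height. Die at (0.6245, 0.0335), die x at 22.4°. Now the grasp.

Request:
drive_tool:
  targets:
    - {"delta_pos":[0.0231,-0.0281,0],"spin":0.36,"hand":0.14}
    - {"delta_pos":[0.0231,-0.0281,0],"spin":0.36,"hand":0.14}
    - {"delta_pos":[0.0231,-0.0281,0],"spin":0.36,"hand":0.14}
    - {"delta_pos":[0.0231,-0.0281,0],"spin":0.36,"hand":0.14}
    - {"delta_pos":[0.0231,-0.0281,0],"spin":0.36,"hand":0.14}
    - {"delta_pos":[0.0231,-0.0281,0],"spin":0.36,"hand":0.14}
    - {"delta_pos":[0.0231,-0.0281,0],"spin":0.36,"hand":0.14}
    - {"delta_pos":[0.0231,-0.0281,0],"spin":0.36,"hand":0.14}

```text
clock: 8.65
tool_pos: [0.6246, 0.0237, 0.2029]
tcp_rot: [0.561, 0.828, -0.0, -0.0]
wrist_force: [1.9, -0.2, 0.7]
width: 0.569
grasp_force: 0.0
```

Request:
drive_tool:
  targets:
    - {"delta_pos":[0,0,0],"spin":0,"hand":0.14}
    - {"delta_pos":[0,0,-0.02],"spin":0,"hand":0.14}
    - {"delta_pos":[0,0,-0.02],"spin":0,"hand":0.14}
    - {"delta_pos":[0,0,0],"spin":0,"hand":0.14}
    - {"delta_pos":[0,0,0],"spin":0,"hand":0.14}

```text
clock: 9.07
tool_pos: [0.6225, 0.0265, 0.1614]
tcp_rot: [0.561, 0.828, -0.001, -0.002]
wrist_force: [-0.3, -0.4, 0.5]
width: 0.567
grasp_force: 0.0
```

```bash
python3 -c "
from h import *;st()"
```

```text
t 9.07 p [0.6225 0.0265 0.1614] yawY 21.8 z [-0.004 -0.    -1.   ] q [ 0.003  0.251  1.817 -0.     1.078 -0.378] w 0.567 g 0.0 F [-0.3 -0.4  0.5]
```

Request:
drive_tool:
  targets:
    - {"delta_pos":[0.002,0.007,0],"spin":0.6,"hand":0.14}
    - {"delta_pos":[0,0,-0.02],"spin":0,"hand":0.14}
    - {"delta_pos":[0,0,-0.02],"spin":0,"hand":0.14}
    - {"delta_pos":[0,0,-0.015],"spin":0,"hand":0.14}
    - {"delta_pos":[0,0,-0.01],"spin":0,"hand":0.14}
    - {"delta_pos":[0,0,0],"spin":0,"hand":0.14}
    - {"delta_pos":[0,0,0],"spin":0,"hand":-0.2}
    - {"delta_pos":[0,0,0],"spin":0,"hand":-0.5}
  force: 20

```text
clock: 9.73
tool_pos: [0.6278, 0.0349, 0.0993]
tcp_rot: [0.555, 0.832, 0.001, 0.001]
wrist_force: [0.6, 0.4, 0.8]
width: 0.445
grasp_force: 0.0
```

Request:
drive_tool:
  targets:
    - {"delta_pos":[0,0,0],"spin":0,"hand":-0.6}
    - {"delta_pos":[0,0,0],"spin":0,"hand":-0.7}
    - {"delta_pos":[0,0,0],"spin":0,"hand":-0.8}
    - {"delta_pos":[0,0,0],"spin":0,"hand":-1}
    - {"delta_pos":[0,0,0],"spin":0,"hand":-1}
    - {"delta_pos":[0,0,0],"spin":0,"hand":-1}
  force: 20

```text
clock: 10.23
tool_pos: [0.6267, 0.0345, 0.0983]
tcp_rot: [0.555, 0.832, -0.0, 0.0]
wrist_force: [-2.0, -0.1, 2.7]
width: 0.182
grasp_force: 20.0
```

Request:
drive_tool:
  targets:
    - {"delta_pos":[0,0,0],"spin":0,"hand":-1}
    - {"delta_pos":[0,0,0],"spin":0,"hand":-1}
  force: 50

```text
clock: 10.4
tool_pos: [0.6267, 0.0345, 0.0983]
tcp_rot: [0.555, 0.832, -0.0, 0.0]
wrist_force: [-3.3, -1.4, 4.7]
width: 0.175
grasp_force: 50.0
```

```bash
python3 -c "
from h import *;st()"
```

```text
t 10.4 p [0.6267 0.0345 0.0983] yawY 22.52 z [ 0. -0. -1.] q [ 0.015  0.323  1.854 -0.     0.965 -0.377] w 0.175 g 50.0 F [-3.3 -1.4  4.7]
```

Request:
drive_tool:
  targets:
    - {"delta_pos":[0,0,0.005],"spin":0,"hand":-1}
    - {"delta_pos":[0,0,0.01],"spin":0,"hand":-1}
    - {"delta_pos":[0,0,0.02],"spin":0,"hand":-1}
    - {"delta_pos":[0,0,0.03],"spin":0,"hand":-1}
    - {"delta_pos":[0,0,0.03],"spin":0,"hand":-1}
    - {"delta_pos":[0,0,0.03],"spin":-5,"hand":-1}
    - {"delta_pos":[0,0,0.03],"spin":-6,"hand":-1}
    - {"delta_pos":[0,0,0.03],"spin":-6,"hand":-1}

```text
clock: 11.07
tool_pos: [0.6262, 0.0348, 0.2839]
tcp_rot: [0.674, 0.739, -0.0, -0.0]
wrist_force: [0.4, -0.0, -3.2]
width: 0.179
grasp_force: 50.0
```

Request:
drive_tool:
  targets:
    - {"delta_pos":[0.03,0,0],"spin":-5.5,"hand":-1}
    - {"delta_pos":[0.035,0,0],"spin":0,"hand":-1}
    - {"delta_pos":[0.035,0,0],"spin":0,"hand":-1}
    - {"delta_pos":[0.035,0,0],"spin":0,"hand":-1}
    - {"delta_pos":[0.035,0,0],"spin":0,"hand":-1}
    - {"delta_pos":[0.035,0,0],"spin":0,"hand":-1}
    - {"delta_pos":[0.03,0,0],"spin":0,"hand":-1}
    - {"delta_pos":[0.0,0,0],"spin":0,"hand":-1}

```text
clock: 11.73
tool_pos: [0.8656, 0.0345, 0.277]
tcp_rot: [0.707, 0.707, -0.001, -0.001]
wrist_force: [0.2, 0.1, -4.8]
width: 0.174
grasp_force: 50.0
```

```bash
python3 - <<'E'
from h import *
st();t=vision.capture("top");s=vision.capture("side")
for n,im in(("top",t),("side",s)):cv2.imwrite(f"pics/{n}4.png",im[:,:,::-1])
E
```

```text
t 11.73 p [0.8656 0.0345 0.277 ] yawY 0.0 z [-0.002  0.    -1.   ] q [0.011 0.637 1.057 0.    1.449 0.011] w 0.174 g 50.0 F [ 0.2  0.1 -4.8]
```

View pics/side4.png

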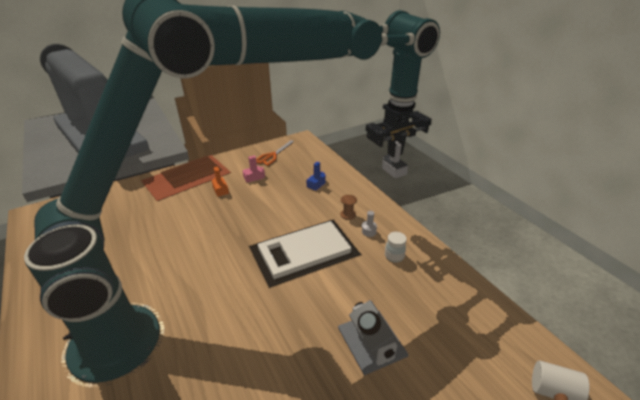

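The die hangs straight in the grip at (397,160), and the board stays on the mat at (303,250). The moves can't turn the tool about a level axis, so I'll see how the arm behaves at its reach limit.

Request:
drive_tool:
  targets:
    - {"delta_pos":[0.03,0,0],"spin":0,"hand":-1}
    - {"delta_pos":[0.03,0,0],"spin":0,"hand":-1}
    - {"delta_pos":[0.03,0,0],"spin":0,"hand":-1}
    - {"delta_pos":[0.03,0,0],"spin":0,"hand":-1}
    - {"delta_pos":[0.02,0,0],"spin":0,"hand":-1}
    - {"delta_pos":[0.02,0,0],"spin":0,"hand":-1}

```text
clock: 12.33
tool_pos: [1.0111, 0.0344, 0.2761]
tcp_rot: [0.707, 0.707, 0.002, 0.002]
wrist_force: [10.7, -0.1, 11.4]
width: 0.176
grasp_force: 50.0
```

```bash
python3 -c "
from h import *;st()"
```

```text
t 12.33 p [1.0111 0.0344 0.2761] yawY 0.02 z [ 0.006  0.    -1.   ] q [0.009 1.082 0.31  0.    1.743 0.009] w 0.176 g 50.0 F [10.7 -0.1 11.4]
```

Request:
drive_tool:
  targets:
    - {"delta_pos":[0.03,0,0],"spin":0,"hand":-1}
    - {"delta_pos":[0.03,0,0],"spin":0,"hand":-1}
    - {"delta_pos":[0.0,0,0],"spin":0,"hand":-1}

```text
clock: 12.58
tool_pos: [1.0273, 0.0328, 0.2615]
tcp_rot: [0.707, 0.707, 0.016, 0.015]
wrist_force: [-0.5, -0.4, -4.7]
width: 0.174
grasp_force: 50.0
```

```bash
python3 -c "
from h import *;st()"
```

```text
t 12.58 p [1.0273 0.0328 0.2615] yawY 0.02 z [ 0.043  0.002 -0.999] q [7.000e-03 1.093e+00 3.170e-01 1.000e-03 1.688e+00 7.000e-03] w 0.174 g 50.0 F [-0.5 -0.4 -4.7]
```

It does tilt: +2.5° outward. I'll push further and then see whether the tilt persists when backing off.

Request:
drive_tool:
  targets:
    - {"delta_pos":[0.03,0,0],"spin":0,"hand":-1}
    - {"delta_pos":[0.03,0,0],"spin":0,"hand":-1}
    - {"delta_pos":[0.03,0,0],"spin":0,"hand":-1}
    - {"delta_pos":[0.03,0,0],"spin":0,"hand":-1}
    - {"delta_pos":[0,0,0],"spin":0,"hand":-1}

```text
clock: 13.0
tool_pos: [1.0608, 0.0302, 0.2385]
tcp_rot: [0.706, 0.706, 0.045, 0.043]
wrist_force: [-0.3, -0.6, -4.7]
width: 0.182
grasp_force: 50.0
```

```bash
python3 -c "
from h import *;st()"
```

```text
t 13.0 p [1.0608 0.0302 0.2385] yawY 0.0 z [ 0.124  0.004 -0.992] q [0.004 1.119 0.315 0.003 1.583 0.004] w 0.182 g 50.0 F [-0.3 -0.6 -4.7]
```

Request:
drive_tool:
  targets:
    - {"delta_pos":[-0.03,0,0.01],"spin":0,"hand":-1}
    - {"delta_pos":[-0.03,0,0.01],"spin":0,"hand":-1}
    - {"delta_pos":[-0.03,0,0],"spin":0,"hand":-1}
    - {"delta_pos":[-0.03,0,0],"spin":0,"hand":-1}
    - {"delta_pos":[0,0,0],"spin":0,"hand":-1}

```text
clock: 13.42
tool_pos: [0.9391, 0.0308, 0.2559]
tcp_rot: [0.706, 0.706, 0.041, 0.039]
wrist_force: [-0.1, 0.0, -4.5]
width: 0.175
grasp_force: 50.0
```

```bash
python3 -c "
from h import *;st()"
```

```text
t 13.42 p [0.9391 0.0308 0.2559] yawY 0.03 z [ 0.113  0.004 -0.994] q [0.005 0.729 0.953 0.004 1.346 0.004] w 0.175 g 50.0 F [-0.1  0.  -4.5]
```

The tilt persists (6.5°). Now I'll build it up to 25°.

Request:
drive_tool:
  targets:
    - {"delta_pos":[0.035,0.001,0.01],"spin":0,"hand":-1}
    - {"delta_pos":[0.035,0.001,0.01],"spin":0,"hand":-1}
    - {"delta_pos":[0.035,0.001,0.01],"spin":0,"hand":-1}
    - {"delta_pos":[0.035,0.001,0.01],"spin":0,"hand":-1}
    - {"delta_pos":[0.035,0.001,0.01],"spin":0,"hand":-1}
    - {"delta_pos":[0.035,0.001,0.01],"spin":0,"hand":-1}
    - {"delta_pos":[0.035,0.001,0.01],"spin":0,"hand":-1}
    - {"delta_pos":[0.035,0.001,0.01],"spin":0,"hand":-1}

```text
clock: 14.08
tool_pos: [1.0847, 0.0341, 0.2909]
tcp_rot: [0.701, 0.702, 0.09, 0.085]
wrist_force: [0.5, 0.5, -3.7]
width: 0.178
grasp_force: 50.0
```

```bash
python3 -c "
from h import *;st()"
```

```text
t 14.08 p [1.0847 0.0341 0.2909] yawY -0.03 z [ 0.245  0.008 -0.969] q [0.007 1.076 0.312 0.006 1.506 0.006] w 0.178 g 50.0 F [ 0.5  0.5 -3.7]
```

Request:
drive_tool:
  targets:
    - {"delta_pos":[-0.01,-0.039,0],"spin":0,"hand":-1}
    - {"delta_pos":[-0.01,-0.039,0],"spin":0,"hand":-1}
    - {"delta_pos":[0.03,-0.0015,0.01],"spin":0,"hand":-1}
    - {"delta_pos":[0.035,-0.0015,0.01],"spin":0,"hand":-1}
    - {"delta_pos":[0.035,-0.0015,0.01],"spin":0,"hand":-1}
    - {"delta_pos":[0.035,-0.0015,0.01],"spin":0,"hand":-1}
    - {"delta_pos":[0.0,0,0],"spin":0,"hand":-1}

```text
clock: 14.67
tool_pos: [1.1094, -0.046, 0.2991]
tcp_rot: [0.698, 0.697, 0.118, 0.115]
wrist_force: [1.0, 0.3, -3.1]
width: 0.175
grasp_force: 50.0
```

```bash
python3 -c "
from h import *;st()"
```

```text
t 14.67 p [ 1.1094 -0.046   0.2991] yawY -0.08 z [ 0.326  0.004 -0.945] q [-0.072  1.075  0.312  0.028  1.423 -0.071] w 0.175 g 50.0 F [ 1.   0.3 -3.1]
```

Request:
drive_tool:
  targets:
    - {"delta_pos":[0.035,-0.0015,0.01],"spin":0,"hand":-1}
    - {"delta_pos":[0.035,-0.0015,0.01],"spin":0,"hand":-1}
    - {"delta_pos":[0.03,-0.0015,0.01],"spin":0,"hand":-1}
    - {"delta_pos":[0,0,0],"spin":0,"hand":-1}

```text
clock: 15.0
tool_pos: [1.1323, -0.0465, 0.3038]
tcp_rot: [0.693, 0.692, 0.143, 0.142]
wrist_force: [-0.8, -0.0, -3.7]
width: 0.177
grasp_force: 50.0
```

```bash
python3 -c "
from h import *;st()"
```

```text
t 15.0 p [ 1.1323 -0.0465  0.3038] yawY -0.06 z [ 0.395  0.001 -0.919] q [-0.071  1.079  0.312  0.029  1.346 -0.071] w 0.177 g 50.0 F [-0.8 -0.  -3.7]
```

Request:
drive_tool:
  targets:
    - {"delta_pos":[0.038,0,0.012],"spin":0,"hand":-1}
    - {"delta_pos":[0,0,0],"spin":0,"hand":-1}

```text
clock: 15.17
tool_pos: [1.1408, -0.045, 0.3051]
tcp_rot: [0.691, 0.69, 0.152, 0.152]
wrist_force: [0.0, 0.4, -3.4]
width: 0.178
grasp_force: 50.0
```

Request:
drive_tool:
  targets:
    - {"delta_pos":[-0.03,-0.01,0.0],"spin":0,"hand":-1}
    - {"delta_pos":[-0.03,-0.01,0.0],"spin":0,"hand":-1}
    - {"delta_pos":[0,0,0],"spin":0,"hand":-1}
    - {"delta_pos":[0,0,0],"spin":0,"hand":-1}

```text
clock: 15.5
tool_pos: [1.085, -0.0642, 0.2983]
tcp_rot: [0.692, 0.691, 0.147, 0.147]
wrist_force: [0.3, 0.2, -2.5]
width: 0.181
grasp_force: 50.0
```

```bash
python3 -c "
from h import *;st()"
```

```text
t 15.5 p [ 1.085  -0.0642  0.2983] yawY -0.16 z [ 0.407 -0.    -0.913] q [-0.093  0.873  0.686  0.041  1.165 -0.099] w 0.181 g 50.0 F [ 0.3  0.2 -2.5]
```

Request:
drive_tool:
  targets:
    - {"delta_pos":[0.03,0.009,0.005],"spin":0,"hand":-1}
    - {"delta_pos":[0.03,0.009,0.005],"spin":0,"hand":-1}
    - {"delta_pos":[0.035,0,0.01],"spin":0,"hand":-1}
    - {"delta_pos":[0,0,0],"spin":0,"hand":-1}

```text
clock: 15.83
tool_pos: [1.1481, -0.0417, 0.2991]
tcp_rot: [0.689, 0.689, 0.158, 0.157]
wrist_force: [0.2, 0.1, -5.1]
width: 0.182
grasp_force: 50.0
```

Request:
drive_tool:
  targets:
    - {"delta_pos":[-0.03,-0.01,0.0],"spin":0,"hand":-1}
    - {"delta_pos":[-0.035,-0.02,0.0],"spin":0,"hand":-1}
    - {"delta_pos":[-0.035,-0.02,0.0],"spin":0,"hand":-1}
    - {"delta_pos":[-0.035,-0.02,0.0],"spin":0,"hand":-1}
    - {"delta_pos":[-0.035,-0.02,0.0],"spin":0,"hand":-1}
    - {"delta_pos":[-0.035,-0.02,0.0],"spin":0,"hand":-1}
    - {"delta_pos":[0,0,0],"spin":0,"hand":-1}
    - {"delta_pos":[0,0,0],"spin":0,"hand":-1}

```text
clock: 16.5
tool_pos: [0.9556, -0.1534, 0.3222]
tcp_rot: [0.689, 0.686, 0.164, 0.167]
wrist_force: [0.6, 0.4, -2.7]
width: 0.175
grasp_force: 50.0
```

```bash
python3 -c "
from h import *;st()"
```

```text
t 16.5 p [ 0.9556 -0.1534  0.3222] yawY -0.17 z [ 0.456 -0.005 -0.89 ] q [-0.215  0.546  1.175  0.113  0.958 -0.255] w 0.175 g 50.0 F [ 0.6  0.4 -2.7]
```

Request:
drive_tool:
  targets:
    - {"delta_pos":[-0.03,-0.01,0.0],"spin":0,"hand":-1}
    - {"delta_pos":[-0.03,-0.01,0.0],"spin":0,"hand":-1}
    - {"delta_pos":[0,0,0],"spin":0,"hand":-1}
    - {"delta_pos":[0,0,0],"spin":0,"hand":-1}
    - {"delta_pos":[0,0,0],"spin":0,"hand":-1}
    - {"delta_pos":[0,0,0],"spin":0,"hand":-1}

```text
clock: 17.0
tool_pos: [0.8986, -0.1698, 0.318]
tcp_rot: [0.688, 0.688, 0.164, 0.166]
wrist_force: [-0.3, -0.3, -3.9]
width: 0.177
grasp_force: 50.0
```

```bash
python3 -c "
from h import *;st()"
```

```text
t 17.0 p [ 0.8986 -0.1698  0.318 ] yawY 0.03 z [ 0.454 -0.002 -0.891] q [-0.252  0.443  1.331  0.141  0.914 -0.312] w 0.177 g 50.0 F [-0.3 -0.3 -3.9]
```

Request:
drive_tool:
  targets:
    - {"delta_pos":[-0.0313,-0.01,0.001],"spin":-0.46,"hand":-1}
    - {"delta_pos":[-0.0313,-0.01,0.001],"spin":-0.46,"hand":-1}
    - {"delta_pos":[-0.0313,-0.01,0.001],"spin":-0.46,"hand":-1}
    - {"delta_pos":[-0.0313,-0.01,0.001],"spin":-0.46,"hand":-1}
    - {"delta_pos":[-0.0313,-0.01,0.001],"spin":-0.46,"hand":-1}
    - {"delta_pos":[-0.0313,-0.01,0.001],"spin":-0.46,"hand":-1}
    - {"delta_pos":[-0.0313,-0.01,0.001],"spin":-0.46,"hand":-1}

```text
clock: 17.58
tool_pos: [0.6774, -0.2405, 0.3227]
tcp_rot: [0.707, 0.668, 0.158, 0.169]
wrist_force: [-0.7, -0.4, -2.8]
width: 0.178
grasp_force: 50.0
```

Request:
drive_tool:
  targets:
    - {"delta_pos":[-0.0313,-0.01,0.001],"spin":-0.46,"hand":-1}
    - {"delta_pos":[-0.0313,-0.01,0.001],"spin":-0.46,"hand":-1}
    - {"delta_pos":[-0.0313,-0.01,0.001],"spin":-0.46,"hand":-1}
    - {"delta_pos":[-0.0313,-0.01,0.001],"spin":-0.46,"hand":-1}
    - {"delta_pos":[-0.0313,-0.01,0.001],"spin":-0.46,"hand":-1}
    - {"delta_pos":[-0.0313,-0.01,0.001],"spin":-0.46,"hand":-1}
    - {"delta_pos":[-0.0313,-0.01,0.001],"spin":-0.46,"hand":-1}
    - {"delta_pos":[0,0,0],"spin":0,"hand":-1}

```text
clock: 18.25
tool_pos: [0.4552, -0.3128, 0.3301]
tcp_rot: [0.726, 0.647, 0.151, 0.174]
wrist_force: [0.4, 0.1, -3.7]
width: 0.177
grasp_force: 50.0
```

Request:
drive_tool:
  targets:
    - {"delta_pos":[0,0,0],"spin":0,"hand":-1}
    - {"delta_pos":[0,0,0],"spin":0,"hand":-1}
    - {"delta_pos":[0,0,0],"spin":0,"hand":-1}

```text
clock: 18.5
tool_pos: [0.459, -0.3104, 0.3287]
tcp_rot: [0.725, 0.648, 0.153, 0.173]
wrist_force: [0.5, -0.2, -3.3]
width: 0.175
grasp_force: 50.0
```

```bash
cat >> h.py <<'E'
def err(L=(.5272,-.3185,.0966),az=-6.5,off=.0783):
    o=get_obs();M=R.from_quat(o["tcp_rot"]).as_matrix();a=np.radians(az);s,c=np.sin(np.radians(25)),np.cos(np.radians(25))
    Z=np.array([-s*np.cos(a),-s*np.sin(a),c]);Y=np.array([-np.sin(a),np.cos(a),0]);X=np.cross(Y,Z)
    dx=M[:,1]*np.sign(M[:,1]@X);dz=-M[:,2];W=np.c_[dx,np.cross(dz,dx),dz]
    rv=R.from_matrix(W@np.c_[X,Y,Z].T).as_rotvec(degrees=True)
    tgt=np.array(L)+.08*Z+off*Z
    print("tilt",np.degrees(np.arccos(dz[2])).round(2),"rot err about lens X,Y,Z",(rv@np.c_[X,Y,Z]).round(2),"move needed (target ori)",(tgt-o["tool_pos"]).round(4), "edge centre err",(o["tool_pos"]-off*dz-np.array(L)-.08*Z).round(4))
E
python3 -c "
from h import *;st();err()"
```

```text
t 18.5 p [ 0.459  -0.3104  0.3287] yawY -6.4 z [ 0.446 -0.052 -0.893] q [-0.803 -0.229  2.047  0.35   0.981 -0.836] w 0.175 g 50.0 F [ 0.5 -0.2 -3.3]
tilt 26.71 rot err about lens X,Y,Z [-0.08 -1.71  0.09] move needed (target ori) [ 0.0017 -0.0005 -0.0887] edge centre err [0.0003 0.0002 0.0897]
```

Everything matches except the tilt, which is 1.7° too large. Pushing on the inner reach limit, in the lens's tilt plane, should take it back.

Request:
drive_tool:
  targets:
    - {"delta_pos":[-0.007,0.033,-0.005],"spin":0,"hand":-1}
    - {"delta_pos":[-0.007,0.033,-0.005],"spin":0,"hand":-1}
    - {"delta_pos":[-0.007,0.033,-0.005],"spin":0,"hand":-1}
    - {"delta_pos":[-0.007,0.033,-0.005],"spin":0,"hand":-1}
    - {"delta_pos":[-0.007,0.033,-0.005],"spin":0,"hand":-1}
    - {"delta_pos":[-0.007,0.033,-0.005],"spin":0,"hand":-1}
    - {"delta_pos":[-0.007,0.033,-0.005],"spin":0,"hand":-1}
    - {"delta_pos":[-0.007,0.033,-0.005],"spin":0,"hand":-1}

```text
clock: 19.17
tool_pos: [0.4016, -0.0442, 0.288]
tcp_rot: [0.726, 0.648, 0.154, 0.172]
wrist_force: [-0.0, 0.5, -3.7]
width: 0.175
grasp_force: 50.0
```

Request:
drive_tool:
  targets:
    - {"delta_pos":[-0.01,0.001,-0.01],"spin":0,"hand":-1}
    - {"delta_pos":[-0.01,0.001,-0.01],"spin":0,"hand":-1}
    - {"delta_pos":[-0.01,0.001,-0.01],"spin":0,"hand":-1}
    - {"delta_pos":[0,0,0],"spin":0,"hand":-1}

```text
clock: 19.5
tool_pos: [0.3697, -0.0411, 0.2549]
tcp_rot: [0.725, 0.65, 0.152, 0.17]
wrist_force: [0.3, -0.0, -3.3]
width: 0.179
grasp_force: 50.0
```

```bash
python3 -c "
from h import *;st();err()"
```

```text
t 19.5 p [ 0.3697 -0.0411  0.2549] yawY -6.3 z [ 0.441 -0.049 -0.896] q [-0.219 -0.687  2.451  0.061  0.921 -0.135] w 0.179 g 50.0 F [ 0.3 -0.  -3.3]
tilt 26.35 rot err about lens X,Y,Z [ 0.09 -1.35  0.18] move needed (target ori) [ 0.091  -0.2698 -0.0149] edge centre err [-0.0894  0.2697  0.0157]
```

Request:
drive_tool:
  targets:
    - {"delta_pos":[-0.01,0.001,-0.005],"spin":0,"hand":-1}
    - {"delta_pos":[-0.01,0.001,-0.005],"spin":0,"hand":-1}
    - {"delta_pos":[-0.01,0.001,-0.005],"spin":0,"hand":-1}
    - {"delta_pos":[-0.01,0.001,-0.005],"spin":0,"hand":-1}
    - {"delta_pos":[0,0,0],"spin":0,"hand":-1}

```text
clock: 19.92
tool_pos: [0.3309, -0.0388, 0.2371]
tcp_rot: [0.726, 0.648, 0.153, 0.171]
wrist_force: [-0.0, 0.1, -3.6]
width: 0.18
grasp_force: 50.0
```

```bash
python3 -c "
from h import *;st();err()"
```

```text
t 19.92 p [ 0.3309 -0.0388  0.2371] yawY -6.49 z [ 0.444 -0.051 -0.895] q [-0.248 -0.804  2.528  0.073  0.959 -0.163] w 0.18 g 50.0 F [-0.   0.1 -3.6]
tilt 26.55 rot err about lens X,Y,Z [-0.02 -1.55  0.01] move needed (target ori) [ 0.1299 -0.2721  0.003 ] edge centre err [-0.128   0.2719 -0.002 ]
```

Request:
drive_tool:
  targets:
    - {"delta_pos":[-0.01,0.001,-0.005],"spin":0,"hand":-1}
    - {"delta_pos":[-0.01,0.001,-0.005],"spin":0,"hand":-1}
    - {"delta_pos":[-0.01,0.001,-0.005],"spin":0,"hand":-1}
    - {"delta_pos":[0,0,0],"spin":0,"hand":-1}

```text
clock: 20.25
tool_pos: [0.3052, -0.0367, 0.2288]
tcp_rot: [0.726, 0.648, 0.152, 0.171]
wrist_force: [-0.3, 0.6, -3.7]
width: 0.175
grasp_force: 50.0
```

```bash
python3 -c "
from h import *;st();err()"
```

```text
t 20.25 p [ 0.3052 -0.0367  0.2288] yawY -6.51 z [ 0.441 -0.051 -0.896] q [-0.272 -0.888  2.569  0.082  1.007 -0.186] w 0.175 g 50.0 F [-0.3  0.6 -3.7]
tilt 26.38 rot err about lens X,Y,Z [-0.06 -1.38 -0.01] move needed (target ori) [ 0.1556 -0.2742  0.0113] edge centre err [-0.1539  0.274  -0.0104]
```

Request:
drive_tool:
  targets:
    - {"delta_pos":[-0.01,0.001,-0.005],"spin":0,"hand":-1}
    - {"delta_pos":[-0.01,0.001,-0.005],"spin":0,"hand":-1}
    - {"delta_pos":[-0.01,0.001,-0.005],"spin":0,"hand":-1}
    - {"delta_pos":[0,0,0],"spin":0,"hand":-1}
    - {"delta_pos":[0,0,0],"spin":0,"hand":-1}

```text
clock: 20.67
tool_pos: [0.2875, -0.0354, 0.2341]
tcp_rot: [0.728, 0.649, 0.146, 0.165]
wrist_force: [0.4, -0.7, -2.6]
width: 0.173
grasp_force: 50.0
```

```bash
python3 -c "
from h import *;st();err()"
```

```text
t 20.67 p [ 0.2875 -0.0354  0.2341] yawY -6.51 z [ 0.426 -0.05  -0.903] q [-0.29  -0.937  2.569  0.084  1.073 -0.2  ] w 0.173 g 50.0 F [ 0.4 -0.7 -2.6]
tilt 25.42 rot err about lens X,Y,Z [-0.08 -0.42 -0.01] move needed (target ori) [ 0.1732 -0.2755  0.0059] edge centre err [-0.1727  0.2753 -0.0057]
```

Request:
drive_tool:
  targets:
    - {"delta_pos":[0.01,-0.01,0.03],"spin":0,"hand":-1}
    - {"delta_pos":[0.01,-0.01,0.03],"spin":0,"hand":-1}
    - {"delta_pos":[0.01,-0.01,0.03],"spin":0,"hand":-1}
    - {"delta_pos":[0.018,-0.03,0],"spin":0,"hand":-1}
    - {"delta_pos":[0.018,-0.03,0],"spin":0,"hand":-1}
    - {"delta_pos":[0.018,-0.03,0],"spin":0,"hand":-1}
    - {"delta_pos":[0.018,-0.03,0],"spin":0,"hand":-1}
    - {"delta_pos":[0.018,-0.03,0],"spin":0,"hand":-1}

```text
clock: 21.33
tool_pos: [0.408, -0.2176, 0.3231]
tcp_rot: [0.728, 0.649, 0.145, 0.164]
wrist_force: [0.7, 0.8, -3.3]
width: 0.177
grasp_force: 50.0
```

Request:
drive_tool:
  targets:
    - {"delta_pos":[0.018,-0.03,0],"spin":0,"hand":-1}
    - {"delta_pos":[0.018,-0.03,0],"spin":0,"hand":-1}
    - {"delta_pos":[0.017,-0.03,0],"spin":0,"hand":-1}
    - {"delta_pos":[0.005,-0.005,0],"spin":0,"hand":-1}
    - {"delta_pos":[0,0,0],"spin":0,"hand":-1}
    - {"delta_pos":[0,0,0],"spin":0,"hand":-1}
    - {"delta_pos":[0,0,0],"spin":0,"hand":-1}

```text
clock: 21.92
tool_pos: [0.4647, -0.3092, 0.3228]
tcp_rot: [0.728, 0.65, 0.146, 0.163]
wrist_force: [0.1, 1.3, -3.0]
width: 0.175
grasp_force: 50.0
```

```bash
python3 -c "
from h import *;st();err()"
```

```text
t 21.92 p [ 0.4647 -0.3092  0.3228] yawY -6.48 z [ 0.424 -0.048 -0.904] q [-0.782 -0.207  2.034  0.323  0.985 -0.804] w 0.175 g 50.0 F [ 0.1  1.3 -3. ]
tilt 25.25 rot err about lens X,Y,Z [ 0.   -0.25  0.02] move needed (target ori) [-0.004  -0.0017 -0.0827] edge centre err [0.0043 0.0017 0.0829]
```

Request:
drive_tool:
  targets:
    - {"delta_pos":[-0.004,-0.002,0],"spin":0,"hand":-1}
    - {"delta_pos":[0,0,-0.015],"spin":0,"hand":-1}
    - {"delta_pos":[0,0,-0.02],"spin":0,"hand":-1}
    - {"delta_pos":[0,0,-0.02],"spin":0,"hand":-1}
    - {"delta_pos":[0,0,-0.017],"spin":0,"hand":-1}
    - {"delta_pos":[0,0,-0.01],"spin":0,"hand":-1}
    - {"delta_pos":[0,0,0],"spin":0,"hand":-1}
    - {"delta_pos":[0,0,0],"spin":0,"hand":-1}

```text
clock: 22.58
tool_pos: [0.461, -0.3117, 0.2415]
tcp_rot: [0.728, 0.65, 0.146, 0.164]
wrist_force: [-0.4, -0.0, -3.4]
width: 0.174
grasp_force: 50.0
```

Request:
drive_tool:
  targets:
    - {"delta_pos":[0,0,0],"spin":0,"hand":-1}
    - {"delta_pos":[0,0,0],"spin":0,"hand":-1}
    - {"delta_pos":[0,0,0],"spin":0,"hand":-1}

```text
clock: 22.83
tool_pos: [0.4619, -0.3129, 0.2431]
tcp_rot: [0.728, 0.65, 0.146, 0.165]
wrist_force: [-0.6, 0.6, -3.1]
width: 0.176
grasp_force: 50.0
```

```bash
python3 - <<'E'
from h import *
st();err();t=vision.capture("top");s=vision.capture("side");err()
print(rect(white(t,70),"top",.02,(300,176,350,262))[0])
for n,im in(("top",t),("side",s)):cv2.imwrite(f"pics/{n}5.png",im[:,:,::-1])
o=np.zeros((600,800,3),np.uint8);o[:400,:640]=0
o[:300,:420]=cv2.resize(s[235:385,270:480],None,fx=2,fy=2,interpolation=cv2.INTER_CUBIC)
o[:200,430:790]=cv2.resize(t[150:270,270:486],(360,200));o[300:600,:480]=cv2.resize(s[150:330,200:488],(480,300))
cv2.imwrite("pics/crop5.png",o[:,:,::-1])
E
```

```text
t 22.83 p [ 0.4619 -0.3129  0.2431] yawY -6.45 z [ 0.427 -0.051 -0.903] q [-0.793 -0.149  2.136  0.37   0.833 -0.886] w 0.176 g 50.0 F [-0.6  0.6 -3.1]
tilt 25.45 rot err about lens X,Y,Z [-0.14 -0.45  0.04] move needed (target ori) [-0.0012  0.0019 -0.0031] edge centre err [ 0.0017 -0.0022  0.0033]
tilt 25.4 rot err about lens X,Y,Z [-0.11 -0.4   0.02] move needed (target ori) [-0.0009  0.0017 -0.0024] edge centre err [ 0.0014 -0.002   0.0027]
((554.2650146484375, 44.33323287963867), (140.5057830810547, 252.0072021484375), 85.5005111694336)
```

View pics/crop5.png

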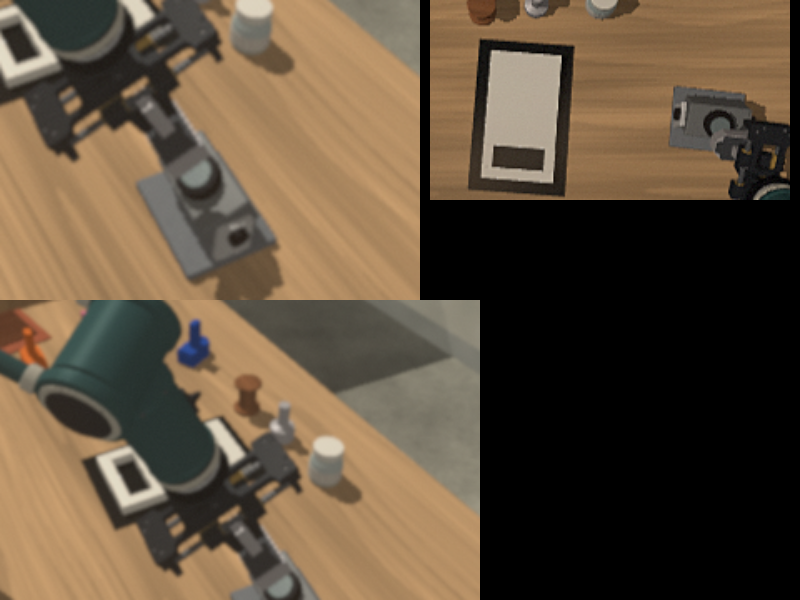

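The die is held over the lens, the board is centred on the mat (554.3, 44.3, -4.5°), and the bystanders are untouched. One fine correction remains.

Request:
drive_tool:
  targets:
    - {"delta_pos":[-0.0012,0.0018,-0.0027],"spin":0,"hand":-1}
    - {"delta_pos":[0,0,0],"spin":0,"hand":-1}
    - {"delta_pos":[0,0,0],"spin":0,"hand":-1}
    - {"delta_pos":[0,0,0],"spin":0,"hand":-1}
    - {"delta_pos":[0,0,0],"spin":0,"hand":-1}
    - {"delta_pos":[0,0,0],"spin":0,"hand":-1}
    - {"delta_pos":[0,0,0],"spin":0,"hand":-1}
    - {"delta_pos":[0,0,0],"spin":0,"hand":-1}

```text
clock: 23.6
tool_pos: [0.4601, -0.3105, 0.2387]
tcp_rot: [0.728, 0.65, 0.146, 0.164]
wrist_force: [0.3, 0.5, -3.5]
width: 0.176
grasp_force: 50.0
```

```bash
python3 - <<'E'
from h import *
err();t=vision.capture("top");s=vision.capture("side");err();print(get_obs()["joint_vel"].round(3))
# cutter-edge check: expected outline corners vs picture
o=get_obs();M=R.from_quat(o["tcp_rot"]).as_matrix();p=o["tool_pos"]
pts=[p+M@np.array([x,y,d]) for d in(.0783,.0443) for x in(-.04,.04) for y in(-.023,.023)]
out=np.zeros((480,800,3),np.uint8)
for k,(n,im,c,r) in enumerate((("top",t,(435,225),(40,40)),("side",s,(350,305),(40,48)))):
    im=im.copy();x0,y0=c[0]-40,c[1]-40;b=cv2.resize(im[y0:y0+80,x0:x0+80],(400,400),interpolation=cv2.INTER_CUBIC)
    for u in proj(n,pts):cv2.circle(b,tuple(int(v) for v in (u-[x0,y0]+.5)*5),3,(255,0,0),1)
    out[:400,400*k:400*k+400]=b
cv2.imwrite("pics/crop6.png",out[:,:,::-1])
E
```

```text
tilt 25.32 rot err about lens X,Y,Z [-0.06 -0.32 -0.  ] move needed (target ori) [ 0.0006 -0.0004  0.0014] edge centre err [-0.0003  0.0003 -0.0012]
tilt 25.32 rot err about lens X,Y,Z [-0.05 -0.32 -0.  ] move needed (target ori) [ 0.0007 -0.0005  0.0014] edge centre err [-0.0003  0.0003 -0.0012]
[ 0.001 -0.    -0.     0.001  0.001  0.001]
```

View pics/crop6.png

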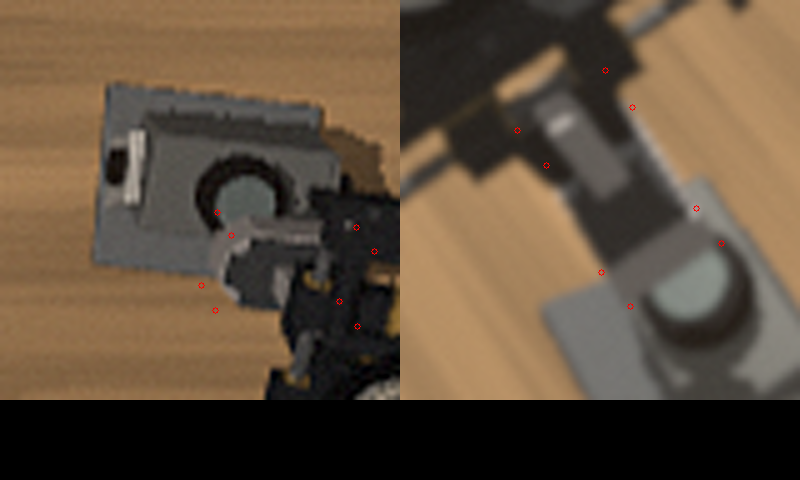

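The predicted cutter corners (red) fall within about 1 px of the die's real end face in the side view, e.g. (697,208) and (630,306), so the grip hasn't slipped. The residual is about 1 mm. I'll trim that, settle and hand in.

Request:
drive_tool:
  targets:
    - {"delta_pos":[0.0003,-0.0003,0.0011],"spin":0,"hand":-1}
    - {"delta_pos":[0,0,0],"spin":0,"hand":-1}
    - {"delta_pos":[0,0,0],"spin":0,"hand":-1}
    - {"delta_pos":[0,0,0],"spin":0,"hand":-1}
    - {"delta_pos":[0,0,0],"spin":0,"hand":-1}
    - {"delta_pos":[0,0,0],"spin":0,"hand":-1}
    - {"delta_pos":[0,0,0],"spin":0,"hand":-1}
    - {"delta_pos":[0,0,0],"spin":0,"hand":-1}

```text
clock: 24.37
tool_pos: [0.4603, -0.3107, 0.2397]
tcp_rot: [0.728, 0.65, 0.146, 0.164]
wrist_force: [0.2, -0.9, -3.2]
width: 0.173
grasp_force: 50.0
```

```bash
python3 -c "
from h import *;err()
from rig import workorder
print(workorder.finish_job())"
```

```text
tilt 25.32 rot err about lens X,Y,Z [-0.05 -0.32 -0.  ] move needed (target ori) [ 0.0004 -0.0002  0.0003] edge centre err [-0.      0.0001 -0.0002]
the job is handed in; nothing more can be done
None
```

Job handed in at 24.4 s: by my measurements the board is centred and square on the mat (within 0.4 mm and 0.1°), and the die is held still at the focus point (within 1 mm and 0.4° by arm readings, about 2 mm allowing for camera calibration); no verdict was returned.

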